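Fetch the tape measure from under the low shelf with the reacher

ROBOT

A 7-joint arm with a two-finger parallel gripper is mounted at the origin on a cart in front of the work surface, level with it; the furniture and walls round the work are solid. World frame = base frame: x ahead of the robot, y to its left, z up, the work surface at z = 0. Lengths are in m, angles in rad, forces in N, time in s.
With the tool pointing down it reaches from about 0.4 to 0.9 m from the base axis. Payload 5.5 kg.
Tool frame: the origin (TCP) lies on the centre line of the jaws, within the pads' length; the fingertips stand 8 mm ahead of it and the grasp point (between the pads) lies 11 mm behind it (bot.nose_length is the distance from the TCP to the fingertips, in m); z points along the fingers, y is the line along which they close (so a half turn about z gives the same grasp; the last joint's range is limited). The gripper opens to 85 mm and grips with 20 to 120 N. Pads are 22 mm wide; open, the fingers measure 114 mm over their backs; the gripper's body (76 mm by 85 mm) begins 54 mm behind the grasp point. The pads swing forward as they close: fully open they stand 13 mm farther back than shut.
Start: joints at [-1.054, 0.501, -0.427, 1.55, 0.221, 1.138, -0.21], TCP at [0.163, 0.629, 0.239] pointing down, gripper open.
Joint ranges: [-2.88, 2.88], [-0.31, 2.03], [-1.54, 1.56], [0.2, 2.42], [-1.41, 4.55], [0.19, 2.02], [-2.57, 2.57]. Speed limits (rad/s): [2.57, 2.57, 3.14, 3.14, 3.14, 3.14, 3.14].

INTERFACE

Orientations are given as [roll, pitch, yaw] about the fixed x, y, z axes, in that order (R = Rz(yaw) Ry(pitch) Rx(roll)).
In Python, from workcell import bot gives the robot as it stands. The module is installed in compiled form; this text tells all that it offers.
- The arm moves only by the shell command python3 -m creep 'ROWS' [FORCE]. ROWS is JSON, one flat list of numbers, 5 for each row, row after row: the opening, from -1 (shut) to 1 (fully open), so that 0 is half open, then the shift along the tool's x, y, z in mm, then the turn about the tool's z in degrees. A call has 1 to 10 rows; each row is the pose to reach, as a shift and turn from the pose commanded when the call began, along the tool's axes at that moment; what a row does not reach only later rows make up. A row lasts 1/8 s, in which the tool goes at most 62.5 mm and 10.7 degrees, less where a joint would pass 70% of its speed; a pose out of reach is approached as far as the arm can. A call with a gripper value outside its range is refused whole. The fingers move at their own pace and stop on an object; FORCE is the grip in N (left out, the last holds). Time passes only in rows, so rows that repeat a pose let the fingers close. It gives the time, the measured TCP pose, the force, the opening and the grip force at its end, in the units of the state.
- bot.get_obs(): the state, without advancing time (a new reading comes with each control period).
- bot.grab_frame(name): name is "scene" or "side" or "wrist"; returns a dict with "pixels" (480x640x3 uint8, red, green, blue), "range_z" (480x640 float32, m along the optical axis (not along the pixel's ray), 0 where there is no reading), "fx", "fy", "cx", "cy" (pixels), "k1" (the pictures are not rectified: a ray, as slopes to the right and down, at radius r is drawn at 1 + k1 r^2 times it, then the intrinsics apply), "R" (3x3) and "t" (3): a world point X has camera coordinates R X + t; the wrist camera has in their place "tool_from_camera" (4x4, takes a point from camera to tool coordinates, whose origin is the TCP and whose axes are the flange's). Camera axes: x right, y down, z forward; pixel columns grow to the right and rows downward; lengths in m; the calibration is good to about 2 mm. A picture is of the moment at which its call begins: read the wrist's pose just before it.
- bot.hand_in(): hands the job in; it is judged then, once.
The state is a dict: "t": time; "joint_pos": joint angles; "qvel": joint speeds; "joint_torque": joint torques, N m; "eef_pos": TCP position; "eef_rot": TCP orientation; "contact_force": force on the tool from outside, world axes, zero at the start; "torque": the same for the moment, N m; "gripper_width": finger opening in m; "gripper_force": force on a finger pad.
Only numpy, scipy, OpenCV 4.12 (cv2) and the standard library are available. Lean on these libraries where they do the work, as an engineer would, in place of code of your own. Each camera call takes 0.05 s, during which the arm holds its last target. There are 200 camera calls.

TASK

The tape measure has got pushed under the low shelf that carries the bottles. Use the short reacher that lies on the worktop: slide its open jaws in on either side of the tape measure, squeeze the trigger so that the jaws grip it, and draw it in their grip, still upright, right out from under the shelf onto the open worktop in front. Then let go of the trigger, so that the jaws spring open, and leave the reacher and the tape measure there; do not drag the roll of masking tape about.

Things in the scene. Friction and masses are not known exactly. Their poses are not given: they have to be found in the camera images.
- reacher: short pick-up reacher, 280 mm long, lying on its side, 38 mm high, 0.15 kg: black pistol grip and grey trigger at one end, aluminium tube, black head with two jaws. Origin on its underside between grip and trigger; x along the tube to the jaws, y from the grip across to the tube (tube axis at y = +50 mm), z up. It slides and turns on the worktop when held by grip and trigger
- reacher_pinch (a point): where to take the reacher: (0, 0, 21) mm in its frame, same axes. The grip is a bar along y, flat back face at x = -30 mm; the trigger stands before it, 58 mm long along y, flat front face at x = +28 mm. Both stand 33 to 36 mm high over the worktop. Fingers closing along x, one behind the grip, one before the trigger, squeeze it: 58 mm across released, 42 mm fully squeezed
- jaw_centre (a point): point on the tube's line midway between the jaw pads, where the gripped thing should be: (210, 50, 22) mm in the reacher's frame, same axes. The head ends 54 mm behind it. Open, the pads (38 mm long, 24 mm high) stand 62 mm apart at their rear and 90 mm at the tips, 11 mm ahead of this point (19 mm when gripping); open jaws are 106 mm wide over all and swing level with the worktop
- trigger (a joint): travel of the trigger towards the grip, m: 0 released, 0.016 squeezed with the jaws shut. A spring pushes it out with 8 N at 0, 11 N at 0.016; let go, it returns to 0 and the jaws open. The jaws turn in step with it. The tape measure stops it at about 0.010 (48 mm across grip and trigger). Squeezing with 30 to 60 N grips well; under 0.004 the jaws stay wide open
- jaw_left: the jaw on the reacher's +y side; origin at its pivot
- jaw_right: the jaw on the reacher's -y side; origin at its pivot
- tape_centre (a point): centre of the tape measure, 31 mm above the worktop: a yellow and black pocket tape, 30 mm thick along its x, 71 mm long along its y, 62 mm high, 0.15 to 0.3 kg, z up. It stands under the shelf, one end towards the front; the jaws grip it across its thickness
- tape_measure: the tape measure; origin at the centre of its underside, axes as tape_centre
- low_shelf: low shelf at the back of the worktop, fixed: a wooden board 400 x 140 mm, 16 mm thick, on two dark steel-rod frames 22 mm in from its ends, 130 mm clear below, bottles on top. Origin on the worktop under its centre; x points to the back, y along its length
- shelf_front (a point): point on the worktop under the middle of the board's front edge; axes as the shelf's (x into the gap)
- masking_tape: roll of masking tape lying under the shelf beside the tape measure (either side), 106 mm across, 25 mm high; origin at the centre of its underside
Things that resemble listed ones, but are neither listed nor needed, are in the scene too. Of the things like the tape_measure, leave any that is green, orange or red; of the rest the larger one is meant.

How it is judged:
On the way, in this order (a step that is already met when the one before it is completed fails the run):
1. the reacher's two jaws grip the tape measure from either side while it is still under the shelf (contact force between each of jaw_left, jaw_right and tape_measure above 0.8 N and x of tape_centre in the frame of shelf_front above 0 m), for 0.2 s.
2. it has been drawn out in front of the shelf in the jaws' grip (contact force between each of jaw_left, jaw_right and tape_measure above 0.8 N and x of tape_centre in the frame of shelf_front below -0.045 m), for 0.1 s.
At the end, for the whole second after the job is handed in: The tape measure stands upright (within 0.15 rad) and at rest on the worktop with its centre at least 45 mm in front of the shelf's front edge; the trigger is out (under 3 mm), so the jaws are open and no longer press on it (under 0.5 N), and the reacher lies at rest on the worktop (x of tape_centre in the frame of shelf_front below -0.045 m and angle between tape_centre's own z axis and vertical below 0.15 rad and height (world z) of tape_measure below 0.006 m and linear speed of each of tape_measure, reacher below 0.02 m/s and value of joint trigger below 0.003 m and height (world z) of reacher below 0.01 m and contact force between reacher and tape_measure below 0.5 N); the robot touches nothing.
It fails at once if the tape measure is tipped over (angle between tape_centre's own z axis and vertical above 0.6 rad).
It fails at once if the roll of masking tape is dragged more than 40 mm (distance of masking_tape from where it was at the start of the episode above 0.04 m).
It also fails if it takes over 45 s, if anything falls off the work surface, if the arm or the gripper's body presses on something with over 40 N, if the wrist force passes 120 N, or if a joint passes its speed limit or range.

## Working session

There is one attempt and no reset: what is moved stays moved. The work goes in short steps, Python scripts to look and compute and a shell command to move; the robot and the scene stay as the last step left them, time stands still between calls to the robot, and variables do not carry over. Pictures are saved under pics/ and viewed, at most 10 in all, crops included, and the job is handed in when it is done.

```bash
mkdir -p pics; cat > h.py <<'E'
import numpy as np, cv2, pickle
from workcell import bot
def grab(n):
    o=bot.get_obs(); f=bot.grab_frame(n); f['obs']=o
    pickle.dump(f,open(f'{n}.pkl','wb')); return f
def load(n): return pickle.load(open(f'{n}.pkl','rb'))
def save(f,fn,crop=None,s=1):
    im=f['pixels'][...,::-1]
    if crop: x0,y0,x1,y1=crop; im=im[y0:y1,x0:x1]
    cv2.imwrite('pics/'+fn,cv2.resize(np.ascontiguousarray(im),None,fx=s,fy=s,interpolation=cv2.INTER_CUBIC))
def cloud(f):
    v,u=np.mgrid[0:480,0:640].astype(float)
    xd=(u-f['cx'])/f['fx'];yd=(v-f['cy'])/f['fy'];x,y=xd.copy(),yd.copy()
    for _ in range(8):
        s=1+f['k1']*(x*x+y*y);x=xd/s;y=yd/s
    z=f['range_z']; P=np.stack([x*z,y*z,z],-1)
    if 'R' in f: return (P-np.array(f['t']))@np.array(f['R'])
    from scipy.spatial.transform import Rotation as Ro
    T=np.array(f['tool_from_camera']);P=P@T[:3,:3].T+T[:3,3]
    return P@Ro.from_euler('xyz',f['obs']['eef_rot']).as_matrix().T+f['obs']['eef_pos']
E
python3 - <<'E'
from h import *
print(bot.get_obs())
for n in('scene','side'): save(grab(n),n+'0.png')
E
```

```text
{'t': 0.0, 'joint_pos': array([-1.05377194,  0.50189609, -0.42682159,  1.55144169,  0.22079474,
        1.13831932, -0.21031865]), 'qvel': array([-0.00010914, -0.00023192, -0.00165149,  0.00032644, -0.00172297,
        0.00210694,  0.0007374 ]), 'joint_torque': array([ 5.54474027e-04, -5.69500816e+01, -5.81624061e+00, -2.80934286e+01,
        1.05442290e-02,  1.18862250e-02,  1.53205593e-05]), 'eef_pos': array([0.16307145, 0.6285034 , 0.23823524]), 'eef_rot': array([-3.13959091e+00, -9.43306764e-05,  2.88782719e+00]), 'contact_force': array([ 0.47647297,  0.56419974, -0.75030688]), 'torque': array([-0.00366256, -0.02703483, -0.02389499]), 'gripper_force': 0.0, 'gripper_width': 0.08554341906374356}
```

View pics/scene0.png

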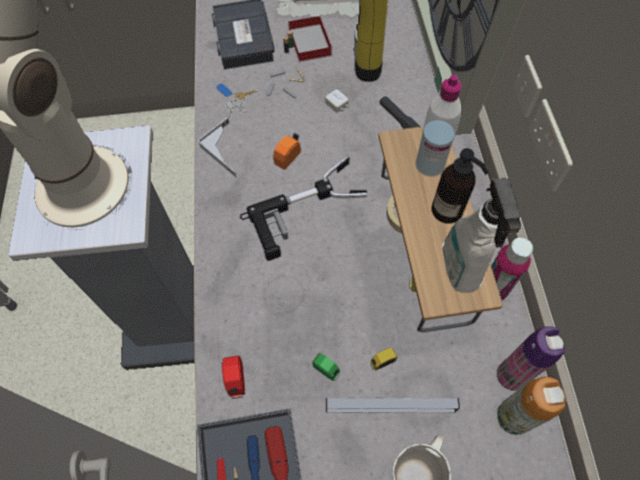

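View pics/side0.png

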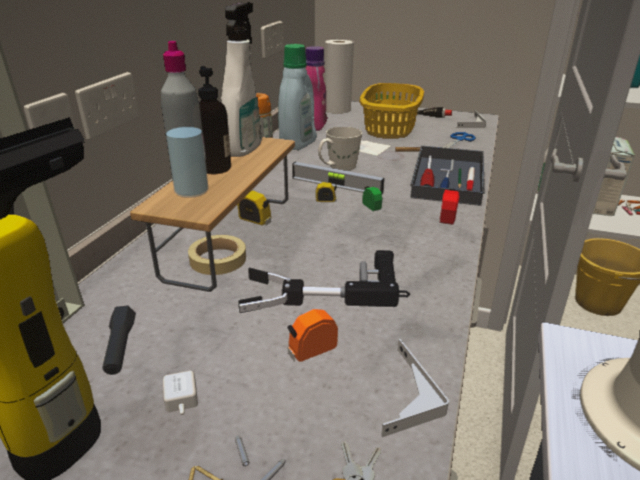

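The scene picture shows the reacher with its grip at (267,235), trigger at (281,225) and jaws at (345,180), pointing +x. The shelf board runs from (382,135) to (495,310). In the side picture the tape measure under the shelf is at (255,207), with the masking roll at (217,253). The small yellow one at (325,191) is a decoy. I'll make a rectified top view from both depth clouds.

```bash
python3 - <<'E'
from h import *
# ortho top views at 1mm/px, x 0.3..0.9 right, y up 0.35..-0.25 ; z<0.12
out=[]
for n in('scene','side'):
    f=load(n);P=cloud(f).reshape(-1,3);c=f['pixels'].reshape(-1,3)[:,::-1]
    m=(f['range_z'].ravel()>0)&(P[:,2]<.11)&(P[:,2]>-.02)
    P=P[m];c=c[m];im=np.full((600,600,3),40,np.uint8);o=np.argsort(P[:,2])
    i=((P[:,0]-.3)*1000).astype(int);j=((.35-P[:,1])*1000).astype(int)
    for k in o:
        if 0<=i[k]<600 and 0<=j[k]<600: im[max(j[k]-1,0):j[k]+2,max(i[k]-1,0):i[k]+2]=c[k]
    for g in range(0,600,100): im[g,::4]=(0,255,0);im[::4,g]=(0,255,0)
    cv2.imwrite(f'pics/ortho_{n}.png',im)
    P=cloud(f); rgb=f['pixels'].astype(int)
    print(n,'floor z', np.median(P[...,2][(abs(P[...,2])<.015)]))
    b=(P[...,2]>.138)&(P[...,2]<.153)&(P[...,0]>.5)&(P[...,0]<1)&(abs(P[...,1])<.4)&(rgb[...,0]-rgb[...,2]>40)
    q=P[b];print('board',len(q),cv2.minAreaRect((q[:,:2]*1000).astype(np.float32)),np.median(q[:,2]))
    y=(P[...,2]<.08)&(P[...,2]>.004)&(P[...,0]>.5)&(P[...,0]<.95)&(abs(P[...,1])<.35)&(rgb[...,0]-rgb[...,2]>60)&(rgb[...,0]>100)
    k,l,s,ce=cv2.connectedComponentsWithStats(y.astype(np.uint8))
    for a in range(1,k):
        if s[a,4]>15: q=P[l==a];print(a,ce[a],s[a,4],q.min(0).round(3),q.max(0).round(3),np.median(q,0).round(3))
E
```

```text
scene floor z -3.949698279532558e-06
board 6969 ((761.6705322265625, -60.74322509765625), (211.8170166015625, 680.704345703125), 2.0348360538482666) 0.1456947572500076
side floor z 0.0009170522064729714
board 5854 ((779.5274047851562, -42.153533935546875), (718.1271362304688, 244.90158081054688), 89.3006362915039) 0.14670325903936504
1 [256.80237154 200.87747036] 253 [ 0.693 -0.342  0.008] [ 0.735 -0.303  0.063] [ 0.707 -0.316  0.056]
5 [231.0610687  247.85114504] 262 [ 0.669 -0.209  0.023] [ 0.75  -0.114  0.028] [ 0.688 -0.175  0.025]
6 [196.91256831 252.3989071 ] 183 [ 0.709 -0.187  0.023] [ 0.77  -0.107  0.027] [ 0.752 -0.126  0.025]
9 [  2.775 439.725] 40 [0.705 0.32  0.048] [0.713 0.323 0.079] [0.708 0.322 0.063]
10 [ 15.50179211 443.31182796] 279 [0.677 0.319 0.049] [0.701 0.325 0.08 ] [0.689 0.323 0.069]
12 [191.27586207 473.27586207] 29 [0.527 0.251 0.004] [0.533 0.266 0.007] [0.53  0.26  0.005]
13 [207.13333333 473.31666667] 60 [0.5   0.249 0.004] [0.529 0.258 0.008] [0.512 0.254 0.005]
```

View pics/ortho_side.png

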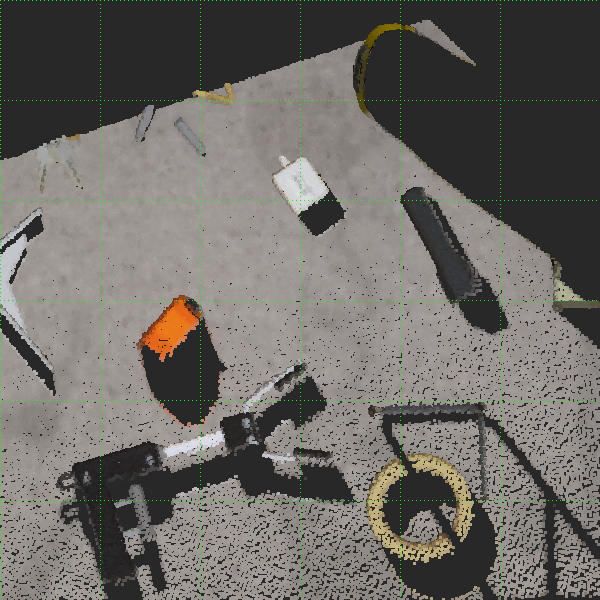

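View pics/ortho_scene.png

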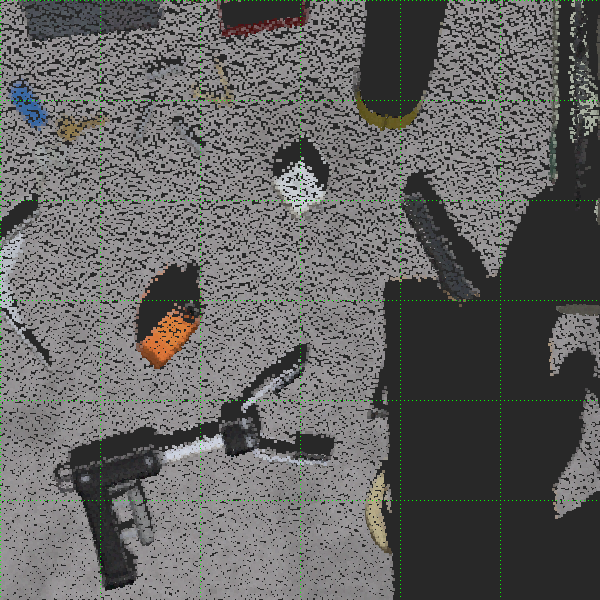

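```bash
python3 - <<'E'
from h import *
C=[]
for n in('scene','side'):
    f=load(n);P=cloud(f);rgb=f['pixels'].astype(int);r,g,b=rgb[...,0],rgb[...,1],rgb[...,2]
    x,y,z=P[...,0],P[...,1],P[...,2]
    # board front edge: per-y bin min x
    m=(z>.140)&(z<.151)&(x>.6)&(x<.85)&(y>-.5)&(y<.05)&(r-b>30)
    q=P[m];e=[]
    for yy in np.arange(-.42,-.04,.02):
        k=q[abs(q[:,1]-yy)<.01]
        if len(k)>5:e.append((yy,np.percentile(k[:,0],1)))
    e=np.array(e);print(n,'front fit x=a*y+b',np.polyfit(e[:,1]*0+e[:,0],e[:,1],1),'y range',np.percentile(q[:,1],[.5,99.5]),e[:,1].round(3))
    # tube: bright, z .02-.045
    m=(z>.012)&(z<.045)&(x>.455)&(x<.53)&(y>-.12)&(y<-.07)&(r>120)
    q=P[m];print('tube',len(q),cv2.fitLine(q[:,:2].astype(np.float32),cv2.DIST_HUBER,0,.01,.01).ravel(), np.median(q,0),q[:,2].max())
    # objects around
    m=(z>.006)&(z<.12)&(x>.3)&(x<.95)&(y>-.7)&(y<-.1)
    k,l,s,ce=cv2.connectedComponentsWithStats(m.astype(np.uint8),connectivity=4)
    for a in range(1,k):
        if s[a,4]>40: q=P[l==a];print(ce[a].round(),s[a,4],q.min(0).round(3),q.max(0).round(3),np.median(rgb[l==a],0))
f=load('side');P=cloud(f)
m=(P[...,2]>.004)&(P[...,2]<.075)&(P[...,0]>.66)&(P[...,0]<.8)&(P[...,1]>-.39)&(P[...,1]<-.28)
q=P[m];print('tape',len(q))
for lo in np.arange(.005,.07,.01):
    k=q[(q[:,2]>=lo)&(q[:,2]<lo+.01)]
    if len(k)>5: print(lo.round(3),len(k),k.min(0).round(3),k.max(0).round(3))
im=np.full((480,640,3),40,np.uint8)
for p,c in zip(P[m],f['pixels'][m]):
    i=int((p[0]-.66)*4000);j=int((-.28-p[1])*4000);cv2.circle(im,(i,j),2,[int(v) for v in c[::-1]],-1)
im=im[:480,:560]
cr=cv2.resize(f['pixels'][170:240,210:310,::-1],None,fx=5,fy=5)
o=np.zeros((480,800,3),np.uint8);o[:350,300:800]=cr;o[:480,:300]=im[:480,:300]
cv2.imwrite('pics/tape.png',o)
E
```

```text
scene front fit x=a*y+b [-0.03370092  0.65484313] y range [-0.43954485 -0.04483794] [0.67  0.668 0.667 0.667 0.666 0.665 0.665 0.664 0.663 0.663 0.662 0.661
 0.661 0.66  0.66  0.658 0.658 0.658 0.657]
tube 187 [ 0.97188085  0.23547305  0.5005932  -0.09791865] [ 0.49276456 -0.10004504  0.02532881] 0.03336488355178578
[554. 331.] 8609 [ 0.823 -0.7    0.006] [ 0.933 -0.1    0.12 ] [83. 80. 75.]
[351. 194.] 225 [ 0.554 -0.116  0.01 ] [ 0.629 -0.1    0.036] [107. 103. 106.]
[321. 195.] 60 [ 0.526 -0.106  0.006] [ 0.544 -0.1    0.036] [23.  23.5 24.5]
[270. 221.] 1657 [ 0.357 -0.238  0.006] [ 0.507 -0.1    0.042] [47. 47. 48.]
[392. 214.] 256 [ 0.666 -0.202  0.006] [ 0.688 -0.121  0.028] [167.5 157.5 127. ]
[412. 284.] 49 [ 0.685 -0.338  0.007] [ 0.694 -0.311  0.031] [95. 85. 42.]
[472. 319.] 95 [ 0.768 -0.42   0.006] [ 0.796 -0.412  0.076] [67. 67. 66.]
[426. 327.] 112 [ 0.681 -0.425  0.006] [ 0.731 -0.414  0.079] [73.  74.5 76. ]
[451. 325.] 50 [ 0.733 -0.421  0.006] [ 0.766 -0.413  0.012] [80.  81.5 87. ]
[383. 358.] 383 [ 0.583 -0.485  0.006] [ 0.633 -0.455  0.045] [145. 129.  61.]
[51
[... 1451 characters left out ...]
] [ 0.788 -0.101  0.065] [72.5 71.  67. ]
[229. 252.] 845 [ 0.668 -0.214  0.006] [ 0.753 -0.11   0.028] [113.  91.  63.]
[198. 255.] 508 [ 0.708 -0.19   0.006] [ 0.774 -0.104  0.027] [126.  111.   81.5]
[377. 282.] 1932 [ 0.358 -0.234  0.006] [ 0.486 -0.1    0.041] [37. 36. 36.]
[264. 276.] 365 [ 0.563 -0.113  0.009] [ 0.632 -0.1    0.034] [49. 46. 44.]
tape 857
0.005 128 [ 0.685 -0.334  0.005] [ 0.757 -0.303  0.015]
0.015 138 [ 0.687 -0.335  0.015] [ 0.755 -0.303  0.025]
0.025 144 [ 0.689 -0.334  0.025] [ 0.757 -0.302  0.035]
0.035 139 [ 0.688 -0.334  0.035] [ 0.758 -0.301  0.045]
0.045 145 [ 0.685 -0.335  0.045] [ 0.749 -0.305  0.055]
0.055 150 [ 0.688 -0.342  0.055] [ 0.738 -0.308  0.063]
```

View pics/tape.png

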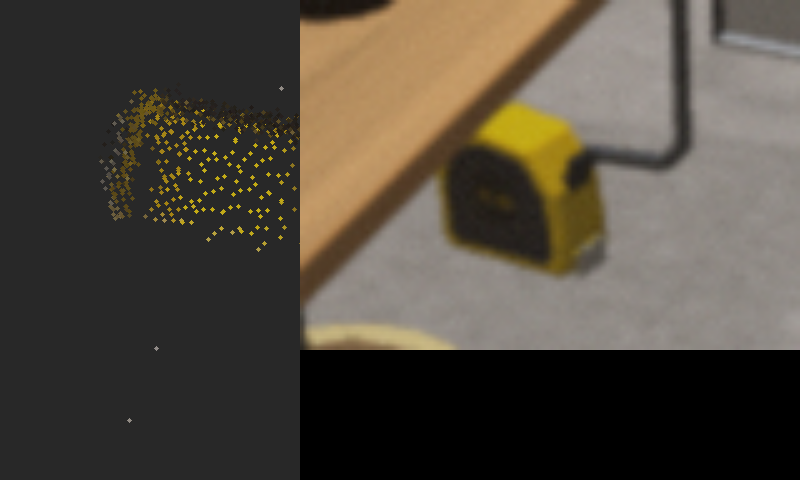

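```bash
python3 - <<'E'
from h import *
f=load('side');P=cloud(f)
m=(P[...,2]>.004)&(P[...,2]<.066)&(P[...,0]>.675)&(P[...,0]<.8)&(P[...,1]>-.36)&(P[...,1]<-.28)
q=P[m]
k=q[(q[:,2]<.05)&(q[:,0]>.702)]
for _ in range(3):
    p=np.polyfit(k[:,0],k[:,1],1);r=k[:,1]-np.polyval(p,k[:,0]);k=k[abs(r)<2.5*r.std()]
print('side face',p,np.degrees(np.arctan(p[0])),r.std(),len(k),k[:,0].min(),k[:,0].max())
k=q[(q[:,2]<.05)&(q[:,0]<.697)&(q[:,1]<-.308)]
d=np.array([np.cos(np.arctan(p[0])),np.sin(np.arctan(p[0]))]);n=np.array([-d[1],d[0]])
a=q[:,:2]@d;b=q[:,:2]@n
print('along',np.percentile(a,[1,3,50,97,99]),'across',np.percentile(b,[1,3,50,97,99]))
fa=a[(q[:,2]<.05)&(b<np.percentile(b,97)-.008)];print('front face along',np.percentile(fa,[5,25,50,75]))
t=q[:,2]>.06;print('top across',np.percentile(b[t],[2,50,98]))
E
```

```text
side face [-0.21886856 -0.1520615 ] -12.345570098222584 0.0015109670063980707 378 0.702033443012566 0.7583939145404525
along [0.7394971  0.74076802 0.76321842 0.80230387 0.80587677] across [-0.17802782 -0.1764274  -0.15041561 -0.14616598 -0.14542442]
front face along [0.74022803 0.74271986 0.7442259  0.74567661]
top across [-0.1773358  -0.16390955 -0.14854917]
```

```bash
python3 -m creep '[1,-331,-253,0,20, 1,-331,-253,0,40, 1,-331,-253,0,61, 1,-331,-253,0,61, 1,-331,-253,0,61, 1,-331,-253,0,61, 1,-331,-253,0,61, 1,-448,-710,30,61, 1,-448,-710,30,61, 1,-448,-710,30,61]'
```

```text
t: 1.35
eef_pos: [0.419, 0.112, 0.2271]
eef_rot: [-3.141, -0.0, 1.823]
contact_force: [0.9, -0.2, 0.1]
gripper_width: 0.0856
gripper_force: 0.0
```

```bash
python3 -m creep '[1,-274,-71,50,0, 1,-274,-71,50,0, 1,-274,-71,50,0, 1,-274,-71,50,0, 1,-274,-71,50,0, 1,-274,-71,50,0, 1,-274,-71,50,0]'; python3 - <<'E'
from h import *
f=grab('wrist');print(f['obs']['eef_pos'],f['obs']['eef_rot'])
P=cloud(f);rgb=f['pixels']
m=(P[...,2]>.028)&(P[...,2]<.045)&(f['range_z']>0)
o=bot.get_obs();im=np.full((600,600,3),40,np.uint8)
x0,y0=.33,-.06
mm=(P[...,2]>-.01)&(P[...,2]<.06)&(f['range_z']>0)
q=P[mm];c=rgb[mm][:,::-1]
for k in np.argsort(q[:,2]):
    i=int((q[k,0]-x0)*3000);j=int((y0-q[k,1])*3000)
    if 0<=i<600 and 0<=j<600: cv2.circle(im,(i,j),2,[int(v) for v in c[k]],-1)
cv2.imwrite('pics/wr.png',im)
E
```

```text
t: 2.22
eef_pos: [0.4189, -0.1682, 0.1771]
eef_rot: [-3.141, -0.001, 1.823]
contact_force: [-0.1, -0.5, 0.5]
gripper_width: 0.0854
gripper_force: 0.0
[ 0.41891592 -0.16817421  0.17712881] [-3.14101217e+00 -8.91101525e-04  1.82347272e+00]
```

View pics/wr.png

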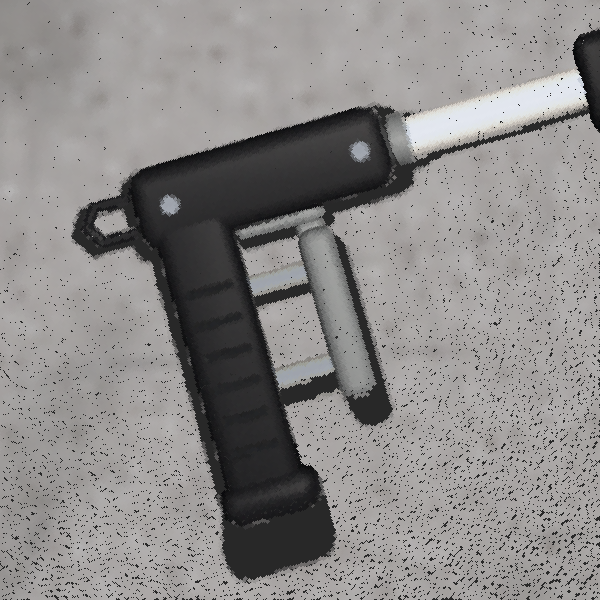

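The wrist top view is clear: grip back face (165,245)–(225,480), trigger front (335,235)–(375,385). That gives a pinch at world (0.421,-0.171) and a reacher yaw of about 15°. Going down.

```bash
python3 -m creep '[1,-3,1,60,-1, 1,-3,1,120,-1, 1,-3,1,150,-1, 1,-3,1,164,-1, 1,-3,1,164,-1, 0.5,-3,1,164,-1, 0.5,-3,1,164,-1, 0.4,-3,1,164,-1,0.4,-3,1,164,-1,0.4,-3,1,164,-1]' 20
```

```text
t: 3.52
eef_pos: [0.4209, -0.1717, 0.0135]
eef_rot: [3.141, 0.0, 1.841]
contact_force: [-0.1, 0.8, 0.4]
gripper_width: 0.0598
gripper_force: 0.0
```

```bash
python3 -m creep '[0.31,-3,1,0,0, 0.31,0,0,0,0, 0.31,0,0,0,0, 0.31,-10,-4,0,3, 0.31,-22,-9,0,6, 0.31,-35,-15,0,9, 0.31,-48,-20,0,12, 0.31,-60,-26,0,15, 0.31,-70,-30,0,16.5,0.31,-70,-30,0,16.5]'
```

```text
t: 4.78
eef_pos: [0.4103, -0.2494, 0.0134]
eef_rot: [3.141, 0.002, 1.55]
contact_force: [-0.9, -1.1, 2.1]
gripper_width: 0.0561
gripper_force: 8.5
```

```bash
python3 -m creep '[0.31,-10,-1,0,2, 0.31,-20,-2,0,4, 0.31,-30,-4,0,6, 0.31,-40,-5,0,8, 0.31,-50,-6,0,10, 0.31,-57,-7,0,11.2,0.31,-57,-7,0,11.2]'; python3 - <<'E'
from h import *
f=grab('wrist');P=cloud(f);rgb=f['pixels'].astype(int);print(f['obs']['eef_pos'],f['obs']['eef_rot'])
for n in('side','scene'):
    f=grab(n);P=cloud(f);r=f['pixels'].astype(int)
    m=(P[...,2]>.012)&(P[...,2]<.045)&(P[...,0]>.4)&(P[...,0]<.56)&(P[...,1]>-.32)&(P[...,1]<-.2)&(r.min(-1)>120)
    q=P[m];print(n,len(q),cv2.fitLine(q[:,:2].astype(np.float32),cv2.DIST_HUBER,0,.01,.01).ravel())
out=[]
for n in('scene','side'):
    f=load(n);P=cloud(f).reshape(-1,3);c=f['pixels'].reshape(-1,3)[:,::-1]
    m=(f['range_z'].ravel()>0)&(P[:,2]<.07)&(P[:,2]>-.02);P=P[m];c=c[m]
    im=np.full((550,400,3),40,np.uint8);i=((P[:,0]-.38)*1000).astype(int);j=((-.15-P[:,1])*2000).astype(int)
    i=((P[:,0]-.38)/.4*400*1.0).astype(int);j=((-.1-P[:,1])*1000).astype(int)
    i=((P[:,0]-.54)*1800).astype(int);j=((-.22-P[:,1])*1800).astype(int)
    for k in np.argsort(P[:,2]):
        if 0<=i[k]<400 and 0<=j[k]<300: cv2.circle(im,(i[k],j[k]),2,[int(v) for v in c[k]],-1)
    out.append(im[:300])
cv2.imwrite('pics/app.png',np.hstack(out))
E
```

```text
t: 5.65
eef_pos: [0.4022, -0.306, 0.0134]
eef_rot: [3.141, 0.002, 1.355]
contact_force: [-0.1, -1.4, 0.9]
gripper_width: 0.0561
gripper_force: 8.3
[ 0.40216053 -0.30596492  0.01340182] [3.14088227e+00 2.15307275e-03 1.35499588e+00]
side 208 [ 0.9928002  -0.11978216  0.5073853  -0.2709568 ]
scene 261 [ 0.9609564  -0.27669978  0.50315803 -0.2779502 ]
```

View pics/app.png

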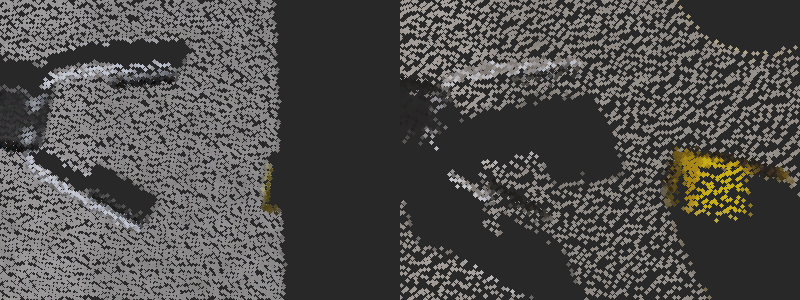

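The top view shows the pad tips at (178,70) and (140,225). Their midpoint (0.628,-0.302) lines up with the tape within about 2 mm. Sliding in.

```bash
python3 -m creep '[0.31,-1,10,0,0, 0.31,-2,22,0,0, 0.31,-2,35,0,0, 0.31,-2,48,0,0, 0.31,-2,61,0,0, 0.31,-2,74,0,0, 0.31,-2,87,0,0, 0.31,-2,98,0,0, 0.31,-2,107,0,0, 0.31,-2,107,0,0]'; python3 - <<'E'
from h import *
out=[]
for n in('scene','side'):
    f=grab(n);P=cloud(f).reshape(-1,3);c=f['pixels'].reshape(-1,3)[:,::-1]
    m=(f['range_z'].ravel()>0)&(P[:,2]<.07)&(P[:,2]>-.02);P=P[m];c=c[m]
    im=np.full((400,400,3),40,np.uint8)
    i=((P[:,0]-.6)*2000).astype(int);j=((-.23-P[:,1])*2000).astype(int)
    for k in np.argsort(P[:,2]):
        if 0<=i[k]<400 and 0<=j[k]<400: cv2.circle(im,(i[k],j[k]),2,[int(v) for v in c[k]],-1)
    out.append(im)
f=load('side');out[0]=cv2.resize(f['pixels'][170:270,210:310,::-1],(400,400))
cv2.imwrite('pics/in.png',np.hstack(out))
E
```

```text
t: 7.05
eef_pos: [0.5069, -0.3285, 0.0134]
eef_rot: [-3.141, 0.0, 1.358]
contact_force: [0.4, -0.7, 4.2]
gripper_width: 0.0563
gripper_force: 8.3
```

View pics/in.png

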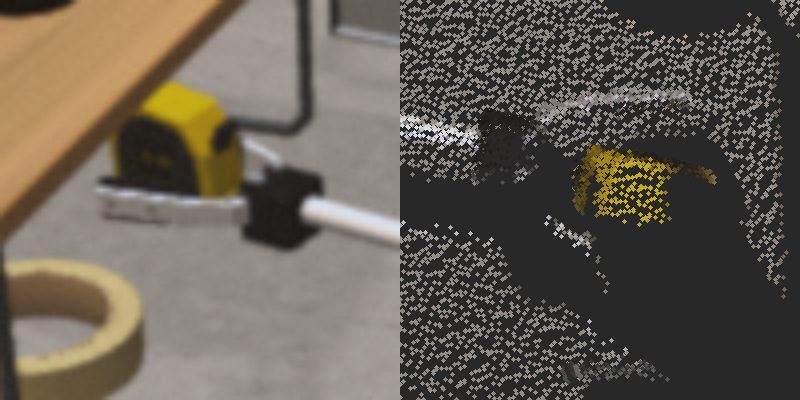

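The jaws straddle the tape measure and it hasn't moved. Squeezing.

```bash
python3 -m creep '[0.2,0,0,0,0, 0.1,0,0,0,0, 0.0,0,0,0,0, -0.2,0,0,0,0, -0.2,0,0,0,0, -0.2,0,0,0,0, -0.2,0,0,0,0,-0.2,0,0,0,0]' 45
```

```text
t: 8.15
eef_pos: [0.504, -0.3281, 0.0143]
eef_rot: [-3.138, -0.001, 1.357]
contact_force: [-11.0, 3.5, 17.9]
gripper_width: 0.0478
gripper_force: 43.3
```

```bash
python3 -m creep '[-0.2,0,-4,-1,0, -0.2,0,-10,-1,0, -0.2,0,-18,-1,0, -0.2,0,-27,-1,0, -0.2,0,-36,-1,0, -0.2,0,-45,-1,0, -0.2,0,-54,-1,0, -0.2,0,-62,-1,0, -0.2,0,-70,-1,0, -0.2,0,-70,-1,0]'; python3 - <<'E'
from h import *
f=grab('side');P=cloud(f);r=f['pixels'].astype(int)
m=(P[...,2]>.004)&(P[...,2]<.075)&(P[...,0]>.55)&(P[...,0]<.8)&(P[...,1]>-.37)&(P[...,1]<-.26)&(r[...,0]-r[...,2]>60)
print(P[m].min(0),P[m].max(0),np.median(P[m],0))
E
```

```text
t: 9.4
eef_pos: [0.4372, -0.3137, 0.0146]
eef_rot: [-3.141, -0.0, 1.357]
contact_force: [1.9, -0.8, 8.7]
gripper_width: 0.0473
gripper_force: 53.9
[ 0.62605636 -0.32479306  0.00421596] [ 0.69537192 -0.28686999  0.06359475] [ 0.6456824  -0.30052772  0.05430573]
```

```bash
python3 -m creep '[-0.2,0,-6,0,0, -0.2,0,-14,0,0, -0.2,0,-22,0,0, -0.2,0,-30,0,0, -0.2,0,-38,0,0, -0.2,0,-46,0,0, -0.2,0,-54,0,0, -0.2,0,-62,0,0, -0.2,0,-70,0,0, -0.2,0,-70,0,0]'; python3 - <<'E'
from h import *
f=grab('side');P=cloud(f);r=f['pixels'].astype(int)
m=(P[...,2]>.004)&(P[...,2]<.075)&(P[...,0]>.45)&(P[...,0]<.8)&(P[...,1]>-.37)&(P[...,1]<-.23)&(r[...,0]-r[...,2]>60)
print(P[m].min(0),P[m].max(0),np.median(P[m],0))
save(f,'out.png',(190,140,430,320),3)
E
```

```text
t: 10.7
eef_pos: [0.3688, -0.2988, 0.0146]
eef_rot: [-3.141, -0.0, 1.357]
contact_force: [2.2, -0.9, 8.5]
gripper_width: 0.0476
gripper_force: 53.9
[ 0.55785407 -0.31137     0.00451394] [ 0.62601861 -0.27183912  0.06358756] [ 0.57836307 -0.28550473  0.05466582]
```

View pics/out.png

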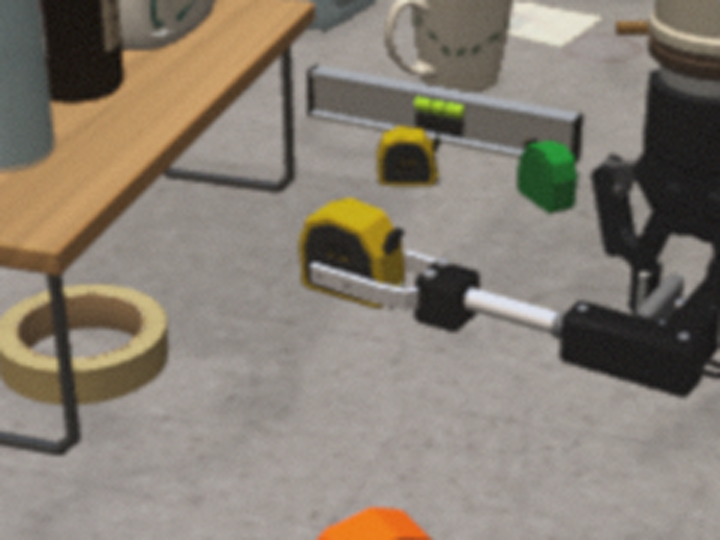

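The tape measure is upright in the jaws, about 70 mm in front of the shelf edge. Releasing and lifting away.

```bash
python3 -m creep '[0.15,0,0,0,0, 0.25,0,0,0,0, 0.35,0,0,0,0, 0.5,0,0,0,0, 0.7,0,0,0,0, 1,0,0,0,0, 1,0,0,0,0, 1,0,0,0,0, 1,0,0,-10,0,1,0,0,-25,0]' && python3 -m creep '[1,0,0,-30,0, 1,0,0,-60,0, 1,0,0,-100,0, 1,0,0,-150,0, 1,0,0,-150,0, 1,0,0,-150,0, 1,0,0,-150,0]'; python3 - <<'E'
from h import *
f=grab('side');save(f,'fin.png',(190,140,430,320),3);P=cloud(f);r=f['pixels'].astype(int)
m=(P[...,2]>.004)&(P[...,2]<.075)&(P[...,0]>.45)&(P[...,0]<.8)&(P[...,1]>-.37)&(P[...,1]<-.23)&(r[...,0]-r[...,2]>60)
print(P[m].min(0),P[m].max(0),np.median(P[m],0))
E
```

```text
t: 12.0
eef_pos: [0.3696, -0.2989, 0.0401]
eef_rot: [-3.141, -0.0, 1.357]
contact_force: [-0.0, -0.1, 0.1]
gripper_width: 0.0854
gripper_force: 0.0
t: 12.88
eef_pos: [0.369, -0.2982, 0.1884]
eef_rot: [-3.139, -0.001, 1.357]
contact_force: [-0.4, -0.4, -0.4]
gripper_width: 0.0854
gripper_force: 0.0
[ 0.55775404 -0.33860332  0.00880414] [ 0.62494653 -0.27007667  0.06423934] [ 0.57599724 -0.28436758  0.05440364]
```

View pics/fin.png

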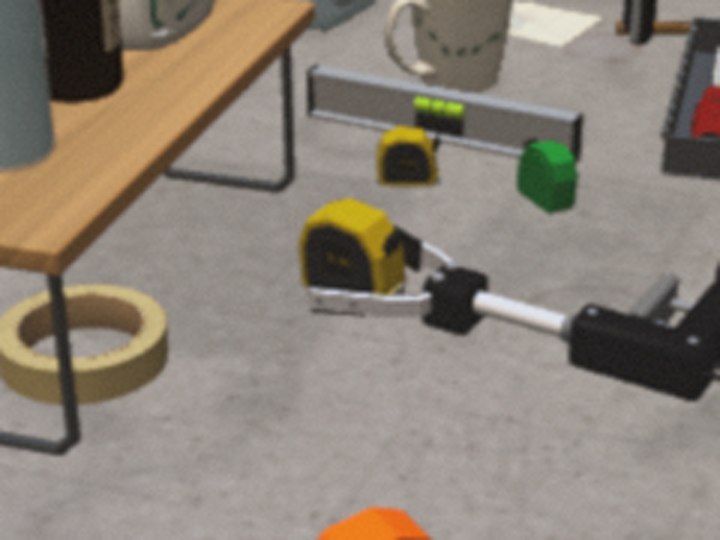

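The jaws have sprung open, the tape measure stands upright at (350,245), and the hand is clear.

```bash
python3 -c "
from workcell import bot
print(bot.hand_in())"
```

```text
the job is handed in; nothing more can be done
None
```

I gripped the tape measure with the reacher and drew it out, still upright, until its centre was about 70 mm in front of the shelf edge. I then released the trigger so the jaws sprang open, left the masking tape where it was, and handed the job in at about 13 s. The hand-in gave no verdict.

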